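# Gauge the mill's bearing sleeves

## Task

Find out by trying them on the gauge pin, gently and without forcing, which one of the three steel bearing sleeves for the grain mill slides all the way down: leave that one fully home on the pin, and stand the other two, which stop part way, upright on the floor of the aluminium reject tray. Leave the other things on the bench where they are.

Things in the scene. Friction and masses are not known exactly. Their poses are not given: they have to be found in the camera images.
- sleeve_a: plain steel tube standing upright: 44 mm outside, 60 mm tall, 0.35 kg, bore 23 mm. Origin: centre of its lower end face, z along its axis, up. Captive in the bore, 22 to 38 mm above the lower end, lies a slightly loose liner ring: sound (26 mm) in one sleeve, a different one each time; closed in to 17 mm in the other two. Outwardly all three are alike; the name says nothing
- sleeve_b: plain steel tube standing upright: 44 mm outside, 60 mm tall, 0.35 kg, bore 23 mm. Origin: centre of its lower end face, z along its axis, up. Captive in the bore, 22 to 38 mm above the lower end, lies a slightly loose liner ring: sound (26 mm) in one sleeve, a different one each time; closed in to 17 mm in the other two. Outwardly all three are alike; the name says nothing
- sleeve_c: plain steel tube standing upright: 44 mm outside, 60 mm tall, 0.35 kg, bore 23 mm. Origin: centre of its lower end face, z along its axis, up. Captive in the bore, 22 to 38 mm above the lower end, lies a slightly loose liner ring: sound (26 mm) in one sleeve, a different one each time; closed in to 17 mm in the other two. Outwardly all three are alike; the name says nothing
- gauge: gauge stand fixed to the bench: a grey 90 x 90 mm plate 16 mm thick, on it a flat round steel seat 38 mm across and 4 mm high, from its centre an upright plain steel pin of 20 mm diameter. Origin: centre of the plate's underside, on the bench
- seat (a point): centre of the flat seat at the foot of the gauge pin, 20 mm above the bench, z up. A sleeve is home when its lower end face rests here
- pin_tip (a point): centre of the pin's top end, 40 mm above the seat, 60 mm above the bench, rim chamfered 1 mm. A sleeve with a closed-in liner is stopped after 22 to 23 mm, its lower end 17 to 18 mm above the seat; the good one goes the full 40 mm. A sleeve stopped with its lower end at the pin tip is only out of line (clearance 1.5 mm all round)
- tray: reject tray fixed to the bench: a bare aluminium open tray, 130 mm (its x) by 180 mm (its y) outside, walls 3 mm thick, rim 24 mm above the bench, inner floor 3 mm above the bench. Origin: centre of its underside
- jar: bystander: white plastic jar with a screw cap, 38 mm diameter, 75 mm tall; origin at its underside
- vial_1: bystander: small amber vial with a black cap, 25 mm diameter, 52 mm tall; origin at its underside
- vial_2: bystander: a second amber vial like vial_1
- wrench: bystander: steel wrench lying flat; origin under its middle, x along it
- screwdriver: bystander: screwdriver lying flat; origin under its middle, x along it
- brush: bystander: small brush lying flat; origin under its middle, x along it
Things that resemble listed ones, but are neither listed nor needed, are in the scene too. Leave any purple look-alike of the sleeve_a alone.

How it is judged (in metres and radians):
At the end, for the whole second after the job is handed in: One sleeve is home on the gauge pin (lower end within 3 mm of the seat, 4 mm of the axis, upright within 0.06 rad); the other two stand in the tray (tilt under 0.1 rad, lower ends within 5 mm of its floor, centres within 60 mm of its middle along its x, 85 mm along y); all at rest (((horizontal distance between sleeve_a and seat below 0.004 m and z of sleeve_a in the frame of seat below 0.003 m and angle between sleeve_a's own z axis and vertical below 0.06 rad and x of sleeve_b in the frame of tray between -0.06 and 0.06 m and y of sleeve_b in the frame of tray between -0.085 and 0.085 m and z of each of sleeve_b, sleeve_c in the frame of tray below 0.008 m and angle between each of sleeve_b, sleeve_c's own z axis and vertical below 0.1 rad and x of sleeve_c in the frame of tray between -0.06 and 0.06 m and y of sleeve_c in the frame of tray between -0.085 and 0.085 m) or (horizontal distance between sleeve_b and seat below 0.004 m and z of sleeve_b in the frame of seat below 0.003 m and angle between sleeve_b's own z axis and vertical below 0.06 rad and x of sleeve_a in the frame of tray between -0.06 and 0.06 m and y of sleeve_a in the frame of tray between -0.085 and 0.085 m and z of each of sleeve_a, sleeve_c in the frame of tray below 0.008 m and angle between each of sleeve_a, sleeve_c's own z axis and vertical below 0.1 rad and x of sleeve_c in the frame of tray between -0.06 and 0.06 m and y of sleeve_c in the frame of tray between -0.085 and 0.085 m) or (horizontal distance between sleeve_c and seat below 0.004 m and z of sleeve_c in the frame of seat below 0.003 m and angle between sleeve_c's own z axis and vertical below 0.06 rad and x of sleeve_a in the frame of tray between -0.06 and 0.06 m and y of sleeve_a in the frame of tray between -0.085 and 0.085 m and z of each of sleeve_a, sleeve_b in the frame of tray below 0.008 m and angle between each of sleeve_a, sleeve_b's own z axis and vertical below 0.1 rad and x of sleeve_b in the frame of tray between -0.06 and 0.06 m and y of sleeve_b in the frame of tray between -0.085 and 0.085 m)) and linear speed of each of sleeve_a, sleeve_b, sleeve_c below 0.01 m/s); the robot touches nothing.
It fails at once if a part or the robot presses on the gauge with more than 60 N (contact force between gauge and anything else above 60 N).
It fails at once if a bystander is moved more than 30 mm (distance of any of jar, vial_1, vial_2, wrench, screwdriver, brush from where it was at the start of the episode above 0.03 m).
It also fails if it takes over 72 s, if anything falls off the work surface, if the arm or the gripper's body presses on something with over 40 N, if the wrist force passes 120 N, or if a joint passes its speed limit or range.

## Robot

A 7-joint arm with a two-finger parallel gripper is mounted at the origin on the work surface. World frame = base frame: x ahead of the robot, y to its left, z up, the work surface at z = 0. Lengths are in m, angles in degrees, forces in N, time in s.
With the tool pointing down it reaches from about 0.425 to 0.825 m from the base axis. Payload 3.6 kg.
Tool frame: the origin (TCP) lies midway between the tips of the shut fingers; the grasp point (between the pads) lies 19 mm behind it; z points along the fingers, y is the direction in which the jaws open and shut (so a half turn about z gives the same grasp; the last joint's range is limited). The gripper opens to 85 mm and grips with 20 to 120 N. Pads are 22 mm wide; open, the fingers measure 114 mm over their backs; the gripper's body (76 mm by 85 mm) begins 54 mm behind the grasp point. The pads swing forward as they close: fully open they stand 13 mm farther back than shut.
Start: joints at [-66.95, 35.231, -0.722, 81.555, 0.464, 63.22, -2.315], TCP at [0.27, 0.591, 0.231] pointing down, gripper open.
Joint ranges: [-178.69, 178.69], [-17.37, 117.87], [-77.05, 75.6], [15.02, 138.74], [-78.02, 258.01], [0.78, 113.62], [-162.83, 162.83]. Speed limits (degrees/s): [159.86, 159.86, 180, 180, 180, 180, 180].

## Interface

Orientations are given as a 3x3 rotation matrix whose columns are the frame's x, y, z axes.
In Python, from rig import state, get_image, camera_params, r gives the robot as it stands.
- The arm moves only by the shell command python3 -m pendant 'ROWS' [OPENING]. ROWS is JSON, a list of rows, each a list of 4 numbers: the shift along the world's x, y, z in m, then the turn about the world's z in rad. In form: [[x, y, z, spin], ...]. A call has 1 to 5 rows; each row shifts and turns the commanded pose from where the row before left it; what a row does not reach is not made up. A row lasts 1/12 s, in which the tool goes at most 41.7 mm and 7.16 degrees, less where a joint would pass 70% of its speed; a pose out of reach is approached as far as the arm can. A call with a gripper value outside its range is refused whole. OPENING is the closure in counts, from 0 (fully open) to 255 (shut), set as the call begins (- or left out, the last holds). The fingers move at their own pace and stop on an object; the grip force is fixed at half the most. Time passes only in rows, so rows that do not move let the fingers close. It gives the time, the measured TCP pose, the force and the opening at its end, in the units of the state.
- state(): the state, without advancing time (a new reading comes with each control period).
- get_image(name): name is "side" or "top" or "wrist"; returns (picture, depth): 400x640x3 uint8, red, green, blue; 400x640 float32, m along the optical axis (not along the pixel's ray), 0 where there is no reading.
- camera_params(name): a dict with "mtx" (3x3 intrinsics, pixels), "eye" and "rotation" of the camera in the world. Camera axes: x right, y up, looking along -z (the intrinsics and any distortion apply to the point x, -y, -z); pixel columns grow to the right and rows downward; lengths in m; the calibration is good to about 2 mm. A picture is of the moment at which its call begins: read the wrist's pose just before it. camera_params takes no time and is no camera call; for the wrist camera it gives the pose at the moment of the call.
- r.sign_off(): hands the job in, once; it reports no verdict.
The state is a dict: "time": time; "joint_positions": joint angles; "qd": joint speeds; "tau": joint torques, N m; "tool_pos": TCP position; "tool_rot": TCP orientation; "contact_force": force on the tool from outside, world axes, zero at the start; "moment": the same for the moment, N m; "grip_width": finger opening in m.
Only numpy, scipy, OpenCV 4.12 (cv2) and the standard library are available. Lean on these libraries where they do the work, as an engineer would, in place of code of your own. Each camera call takes 0.05 s, during which the arm holds its last target.

## Working session

There is one attempt and no reset: what is moved stays moved. The work goes in short steps, Python scripts to look and compute and a shell command to move; the robot and the scene stay as the last step left them, time stands still between calls to the robot, and variables do not carry over. Pictures are saved under pics/ and viewed, and the job is handed in when it is done.

```bash
mkdir -p pics; ls
cat > h.py <<'E'
import numpy as np, cv2
from rig import state,get_image,camera_params,r
def pts(name,d,P):
    K=np.array(P["mtx"]);R=np.array(P["rotation"]);e=np.array(P["eye"])
    v,u=np.mgrid[0:d.shape[0],0:d.shape[1]]
    x=(u-K[0,2])/K[0,0]*d;y=(v-K[1,2])/K[1,1]*d
    c=np.stack([x,-y,-d],-1)
    return c@R.T+e
def shot(name,tag):
    P=camera_params(name);im,d=get_image(name)
    cv2.imwrite(f"pics/{tag}.png",im[:,:,::-1]);np.savez(f"pics/{tag}.npz",im=im,d=d,W=pts(name,d,P))
    return im,d,pts(name,d,P),P
E
python3 - <<'E'
from h import *
s=state();print(s)
for n in("top","side"):
    im,d,W,P=shot(n,n+"0");print({k:np.round(v,4).tolist() if not isinstance(v,str) else v for k,v in P.items()})
E
```

```text
pics
{'time': 0.0, 'joint_positions': array([-66.94983767,  35.28935126,  -0.72332497,  81.64237381,
         0.463569  ,  63.21904285,  -2.31515961]), 'qd': array([-0.06138799,  0.07301151,  0.04227839,  0.0088885 , -0.19679726,
       -0.01144265, -0.08702404]), 'tau': array([ 1.11582318e-03, -4.69210839e+01,  2.59324322e-01, -1.71038550e+01,
        9.98392497e-03,  9.48949484e-03,  2.98011669e-07]), 'tool_pos': array([0.26992196, 0.59045627, 0.23013089]), 'tool_rot': array([[-9.09490614e-01,  4.15723128e-01, -1.05065792e-03],
       [ 4.15724455e-01,  9.09487557e-01, -2.35805879e-03],
       [-2.47392736e-05, -2.58141653e-03, -9.99996668e-01]]), 'contact_force': array([-0.76889019,  0.1826862 ,  0.57940928]), 'moment': array([0.01898942, 0.00277772, 0.04946352]), 'grip_width': 0.08542308471393613}
{'mtx': [[392.3542, 0.0, 319.2201], [0.0, 392.3542, 204.7342], [0.0, 0.0, 1.0]], 'eye': [0.35, -0.041, 1.0381], 'rotation': [[-0.0115, 0.9818, -0.1895], [-0.9999, -0.0119, -0.0011], [-0.0033, 0.1894, 0.9819]]}
{'mtx': [[408.5364, 0.0, 324.4496], [0.0, 408.5364, 204.2219], [0.0, 0.0, 1.0]], 'eye': [0.3311, 0.5828, 0.6223], 'rotation': [[-0.9518, 0.1936, -0.2379], [-0.3068, -0.6088, 0.7316], [-0.0032, 0.7693, 0.6388]]}
```

View pics/top0.png

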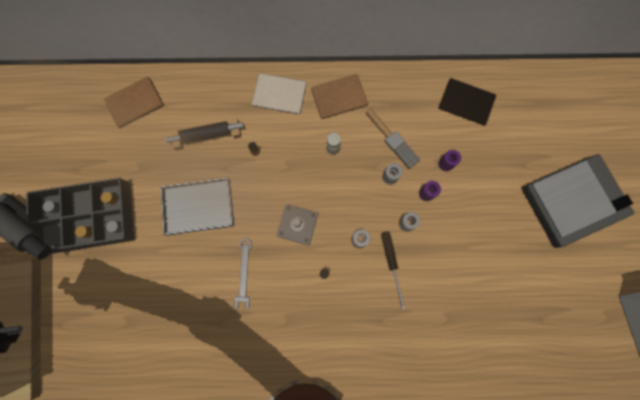

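View pics/side0.png

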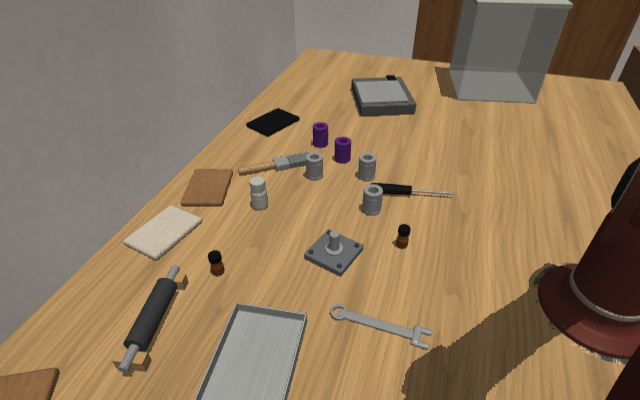

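The top view shows three grey sleeves at (393,172), (410,221) and (361,238). Two purple look-alikes stand at (451,160) and (430,190). The gauge is at (298,224) and the bare aluminium tray at (198,207); the black compartment box at (80,215) and the scale at (578,198) don't fit the tray's description. The brush is close to the first sleeve and the screwdriver is close to the other two. I'll measure these from depth and check with an enlarged crop.

Run:
```python
from h import *
z=np.load("pics/top0.npz");im,W,d=z["im"],z["W"],z["d"]
Z=W[...,2]
def roi(n,u,v,r,lo,hi,show=True):
    m=np.zeros(d.shape,bool);m[v-r:v+r+1,u-r:u+r+1]=1
    m&=(d>0)&(Z>lo)&(Z<hi)
    p=W[m]
    if len(p)<3: print(n,len(p));return
    (c,rad)=cv2.minEnclosingCircle(p[:,:2].astype(np.float32))
    print(n,len(p),"mean",p.mean(0).round(4),"mec",np.round(c,4),round(rad,4),"zmed",np.median(p[:,2]).round(4),"rect",[np.round(a,4) for a in cv2.minAreaRect(p[:,:2].astype(np.float32))])
for n,u,v in(("s393",393,172),("s410",410,221),("s361",361,238)): roi(n,u,v,16,.05,.07)
roi("purple430",430,190,14,.05,.07);roi("purple451",451,160,14,.05,.07)
roi("gplate",298,224,28,.011,.0185);roi("gpin",298,224,20,.05,.07);roi("gseat",298,224,20,.0185,.03)
roi("trayrim",198,207,50,.018,.03);roi("trayfloor",198,207,20,-.01,.012)
roi("jar",333,142,14,.05,.09);roi("vial",324,272,12,.03,.06);roi("vial",254,148,12,.03,.06)
roi("bench",330,200,6,-.02,.02);roi("sd",389,250,25,.008,.045);roi("brush",405,150,20,.006,.045)
c=im[120:320,150:480];cv2.imwrite("pics/crop0.png",cv2.resize(c,(792,480),interpolation=cv2.INTER_CUBIC)[:,:,::-1])
```

```text
s393 187 mean [ 0.6249 -0.2333  0.0601] mec [ 0.6252 -0.2335] 0.0223 zmed 0.0605 rect [array([ 0.6247, -0.2338]), array([0.0432, 0.0419]), np.float64(0.8836)]
s410 192 mean [ 0.4968 -0.271   0.0598] mec [ 0.497  -0.2714] 0.0223 zmed 0.0601 rect [array([ 0.497 , -0.2719]), array([0.0433, 0.0412]), np.float64(89.7157)]
s361 187 mean [ 0.4543 -0.1444  0.0603] mec [ 0.4546 -0.1445] 0.0219 zmed 0.0604 rect [array([ 0.4545, -0.144 ]), array([0.0423, 0.0425]), np.float64(26.1619)]
purple430 186 mean [ 0.578  -0.3287  0.0598] mec [ 0.5782 -0.3296] 0.0222 zmed 0.0604 rect [array([ 0.5779, -0.3292]), array([0.0414, 0.0423]), np.float64(38.4787)]
purple451 194 mean [ 0.6605 -0.3873  0.0596] mec [ 0.6618 -0.3873] 0.0229 zmed 0.0602 rect [array([ 0.661 , -0.3877]), array([0.0427, 0.0428]), np.float64(68.325)]
gplate 839 mean [0.4961 0.0187 0.0162] mec [0.4971 0.0182] 0.0617 zmed 0.0164 rect [array([0.4972, 0.0184]), array([0.0902, 0.09  ]), np.float64(74.0229)]
gpin 51 mean [0.4966 0.0178 0.0604] mec [0.4966 0.0178] 0.0099 zmed 0.0602 rect [array([0.4966, 0.0178]), array([0.0183, 0.0179]), np.flo
[... 722 characters left out ...]
ray([ 0.3668, -0.0497]), array([0.0198, 0.022 ]), np.float64(89.0268)]
vial 79 mean [0.6996 0.1344 0.0508] mec [0.7012 0.1347] 0.0122 zmed 0.052 rect [array([0.7007, 0.1346]), array([0.0229, 0.0219]), np.float64(87.2113)]
bench 169 mean [ 0.5629 -0.0691  0.0008] mec [ 0.5627 -0.069 ] 0.0233 zmed 0.0009 rect [array([ 0.5629, -0.0691]), array([0.0325, 0.0345]), np.float64(89.2899)]
sd 441 mean [ 0.4285 -0.2214  0.0234] mec [ 0.4341 -0.2222] 0.0738 zmed 0.0236 rect [array([ 0.4406, -0.206 ]), array([0.1124, 0.1277]), np.float64(68.1198)]
brush 639 mean [ 0.6993 -0.2642  0.0188] mec [ 0.6976 -0.2604] 0.0751 zmed 0.0187 rect [array([ 0.6952, -0.2681]), array([0.1212, 0.1105]), np.float64(2.3275)]
```

View pics/crop0.png

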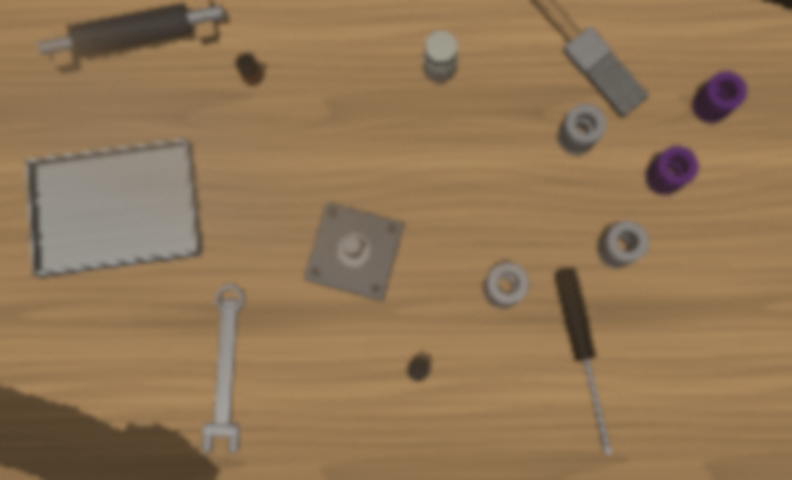

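The crop confirms it: the three grey sleeves, the pin on its bare round seat and the open aluminium tray all have the stated sizes and heights. Next I'll work out which jaw directions clear the neighbours.

Run:
```python
from h import *
z=np.load("pics/top0.npz");W,d=z["W"],z["d"]
for n,c in(("s361",(.4545,-.1443)),("s410",(.497,-.2715)),("s393",(.625,-.2335)),("gauge",(.4967,.0178))):
    c=np.array(c);out=[]
    p=W[(d>0)&(W[...,2]>.008)&(W[...,2]<.12)]-[c[0],c[1],0]
    p=p[(np.hypot(p[:,0],p[:,1])<.12)&(np.hypot(p[:,0],p[:,1])>.027)]
    if n=="gauge":p=p[p[:,2]>.03]
    for a in range(-90,90,15):
        j=np.array([np.cos(np.radians(a)),np.sin(np.radians(a))]);k=np.array([-j[1],j[0]])
        u=np.abs(p[:,:2]@j);v=np.abs(p[:,:2]@k)
        dd=np.hypot(np.maximum(np.abs(u-.0495)-.0085,0),np.maximum(v-.013,0))
        out.append((a,int(dd.min()*1000) if len(dd) else 999))
    print(n,out)
```

```text
s361 [(-90, 0), (-75, 0), (-60, 1), (-45, 15), (-30, 28), (-15, 39), (0, 50), (15, 39), (30, 25), (45, 13), (60, 5), (75, 0)]
s410 [(-90, 8), (-75, 0), (-60, 0), (-45, 0), (-30, 3), (-15, 14), (0, 27), (15, 41), (30, 52), (45, 43), (60, 32), (75, 20)]
s393 [(-90, 8), (-75, 0), (-60, 0), (-45, 0), (-30, 0), (-15, 0), (0, 8), (15, 18), (30, 30), (45, 26), (60, 26), (75, 20)]
gauge [(-90, 999), (-75, 999), (-60, 999), (-45, 999), (-30, 999), (-15, 999), (0, 999), (15, 999), (30, 999), (45, 999), (60, 999), (75, 999)]
```

A jaw angle of about 29° suits all three, so I'll turn by about -0.64 rad and keep that. I'm starting with the nearest sleeve, s361.

```bash
python3 -m pendant '[[0.03,-0.028,0,-0.11],[0.03,-0.028,0,-0.11],[0.028,-0.03,0,-0.11],[0.025,-0.033,0,-0.11],[0.025,-0.033,0,-0.11]]' 0; python3 -m pendant '[[0.022,-0.035,0,-0.09],[0.015,-0.038,0,0],[0.01,-0.04,0,0],[0,-0.041,0,0],[0,-0.041,0,0]]'; python3 -m pendant '[[0,-0.041,0,0],[0,-0.041,0,0],[0,-0.041,0,0],[0,-0.041,0,0],[0,-0.041,0,0]]'
```

```text
time: 0.52
tool_pos: [0.4091, 0.4373, 0.2308]
tool_rot: [[-0.554, 0.833, -0.001], [0.833, 0.554, -0.001], [-0.0, -0.001, -1.0]]
contact_force: [0.4, 0.1, -0.0]
grip_width: 0.0856
time: 0.93
tool_pos: [0.4554, 0.2417, 0.2308]
tool_rot: [[-0.48, 0.877, -0.0], [0.877, 0.48, -0.001], [-0.0, -0.001, -1.0]]
contact_force: [0.3, -0.3, -0.1]
grip_width: 0.0854
time: 1.35
tool_pos: [0.4545, 0.0373, 0.2312]
tool_rot: [[-0.482, 0.876, -0.001], [0.876, 0.482, 0.0], [0.0, -0.0, -1.0]]
contact_force: [1.4, -0.0, -0.2]
grip_width: 0.0857
```

```bash
python3 -m pendant '[[0,-0.036,0,0],[0,-0.036,-0.02,0],[0,-0.036,-0.03,0],[0,-0.036,-0.03,0],[0,-0.034,-0.02,0]]'; python3 -m pendant '[[0,0,0,0]]'
python3 - <<'E'
from h import *
s=state();print(s["tool_pos"])
im,d,W,P=shot("wrist","w1");print(P["eye"])
Z=W[...,2];m=(d>0)&(Z>.05)&(Z<.07);p=W[m];print(len(p),p.mean(0),cv2.minEnclosingCircle(p[:,:2].astype(np.float32)))
E
```

```text
time: 1.77
tool_pos: [0.4542, -0.1316, 0.1361]
tool_rot: [[-0.482, 0.876, -0.002], [0.876, 0.482, 0.001], [0.002, -0.001, -1.0]]
contact_force: [0.6, 1.4, 1.1]
grip_width: 0.0856
time: 1.85
tool_pos: [0.4517, -0.1389, 0.1347]
tool_rot: [[-0.47, 0.883, -0.007], [0.883, 0.47, -0.004], [-0.0, -0.008, -1.0]]
contact_force: [-0.2, -0.3, 0.7]
grip_width: 0.0852
[ 0.45168751 -0.13886105  0.13472921]
[ 0.42179793 -0.07849339  0.27747701]
4339 [ 0.49283085 -0.08102366  0.05795593] ((0.5297939777374268, -0.08809223026037216), 0.17891870439052582)
```

View pics/w1.png

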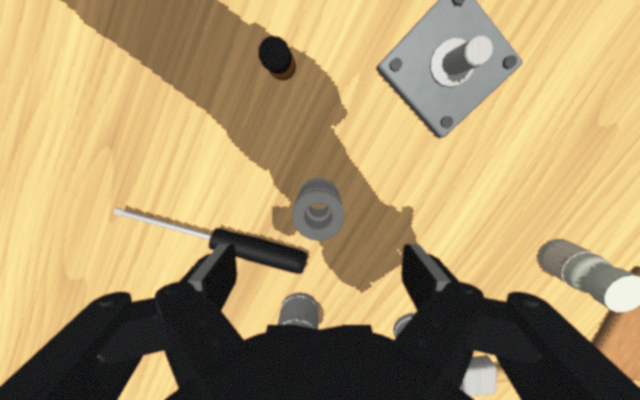

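The wrist picture shows the sleeve at (318,212) between the fingers, the pin top at (480,52) and the gauge plate. I'll measure both from here, relative to the tool.

```bash
cat >> h.py <<'E'
def circ(W,d,u,v,r,lo,hi):
    Z=W[...,2];m=np.zeros(d.shape,bool);m[max(0,v-r):v+r+1,max(0,u-r):u+r+1]=1
    m&=(d>0)&(Z>lo)&(Z<hi);p=W[m]
    c,rad=cv2.minEnclosingCircle(p[:,:2].astype(np.float32))
    return len(p),np.round(c,4),round(rad,4),np.median(p[:,2]).round(4)
E
python3 - <<'E'
from h import *
z=np.load("pics/w1.npz");W,d=z["W"],z["d"]
print("sleeve",circ(W,d,318,212,35,.054,.066));print("pin",circ(W,d,480,52,25,.054,.066));print("plate",circ(W,d,450,65,75,.012,.0185))
s=state();print(s["tool_pos"],s["tool_rot"])
E
```

```text
sleeve (1601, array([ 0.4537, -0.1448]), 0.0221, np.float64(0.06))
pin (774, array([0.4963, 0.0177]), 0.0105, np.float64(0.0598))
plate (8838, array([0.4964, 0.0176]), 0.0619, np.float64(0.016))
[ 0.45284003 -0.13514959  0.13594111] [[-0.47337438  0.88084548 -0.00528638]
 [ 0.8808603   0.47337452 -0.00130397]
 [ 0.00135384 -0.00527383 -0.99998518]]
```

```bash
python3 -m pendant '[[0,0,0,0],[0,0,0,0]]'
```

```text
time: 2.07
tool_pos: [0.4556, -0.1296, 0.1382]
tool_rot: [[-0.483, 0.876, 0.0], [0.876, 0.483, 0.001], [0.001, 0.001, -1.0]]
contact_force: [-0.1, 0.5, -0.7]
grip_width: 0.0854
```

```bash
python3 -m pendant '[[-0.001,-0.008,-0.02,0],[0,-0.007,-0.02,0],[0,0,-0.02,0],[0,0,0,0],[0,0,0,0]]'
```

```text
time: 2.48
tool_pos: [0.4544, -0.1442, 0.0781]
tool_rot: [[-0.484, 0.875, -0.001], [0.875, 0.484, 0.001], [0.001, -0.0, -1.0]]
contact_force: [1.0, -0.7, 0.1]
grip_width: 0.0851
```

```bash
python3 -m pendant '[[0,0,-0.02,0],[0,-0.0005,-0.02,0],[0,0,-0.015,0],[0,0,-0.005,0],[0,0,0,0]]'; python3 -m pendant '[[0,0,0,0],[0,0,0,0],[0,0,0,0],[0,0,0,0],[0,0,0,0]]' 255;  python3 -m pendant '[[0,0,0,0],[0,0,0,0],[0,0,0,0]]' 255
```

```text
time: 2.9
tool_pos: [0.4547, -0.1455, 0.0183]
tool_rot: [[-0.483, 0.876, 0.0], [0.876, 0.483, 0.001], [0.0, 0.0, -1.0]]
contact_force: [-0.1, -0.8, -0.4]
grip_width: 0.0851
time: 3.32
tool_pos: [0.4548, -0.1466, 0.0193]
tool_rot: [[-0.481, 0.877, 0.002], [0.877, 0.481, -0.0], [-0.001, 0.001, -1.0]]
contact_force: [-1.1, 1.2, 6.8]
grip_width: 0.0437
time: 3.57
tool_pos: [0.4548, -0.1466, 0.0193]
tool_rot: [[-0.481, 0.877, 0.002], [0.877, 0.481, -0.0], [-0.001, 0.001, -1.0]]
contact_force: [-1.1, 0.1, 6.8]
grip_width: 0.0439
```

```bash
python3 -m pendant '[[0,0,0.03,0],[0,0,0.035,0],[0.008,0.03,0.03,0],[0.008,0.03,0.01,0],[0.008,0.03,0,0]]';  python3 -m pendant '[[0.009,0.03,0,0],[0.009,0.025,0,0],[0,0.015,0,0],[0,0,0,0],[0,0,0,0]]'
python3 - <<'E'
from h import *
s=state();print(s["tool_pos"],s["contact_force"])
for n in("wrist","side"):
    im,d,W,P=shot(n,n+"2")
s=state();print(s["tool_pos"],s["contact_force"])
E
```

```text
time: 3.98
tool_pos: [0.4798, -0.0572, 0.125]
tool_rot: [[-0.479, 0.878, 0.007], [0.878, 0.479, -0.0], [-0.004, 0.005, -1.0]]
contact_force: [1.2, -0.1, -4.2]
grip_width: 0.0436
time: 4.4
tool_pos: [0.495, 0.0136, 0.1216]
tool_rot: [[-0.484, 0.875, -0.002], [0.875, 0.484, 0.0], [0.001, -0.002, -1.0]]
contact_force: [0.2, -0.9, -4.1]
grip_width: 0.0434
[0.49499109 0.01361273 0.12159456] [ 0.23746499 -0.86377443 -4.07865087]
[0.49513414 0.01109472 0.12175645] [-0.73645737 -0.14840804 -3.57451395]
```

View pics/wrist2.png

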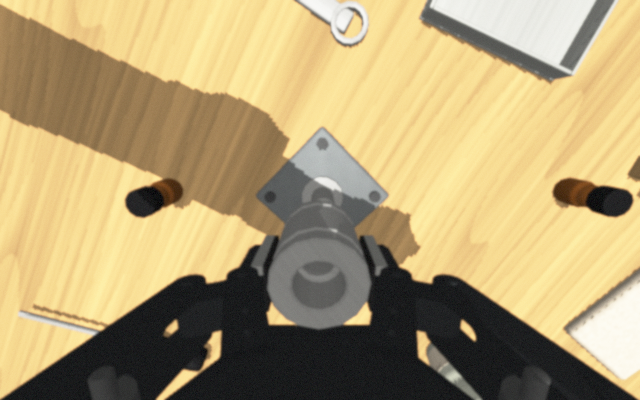

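View pics/side2.png

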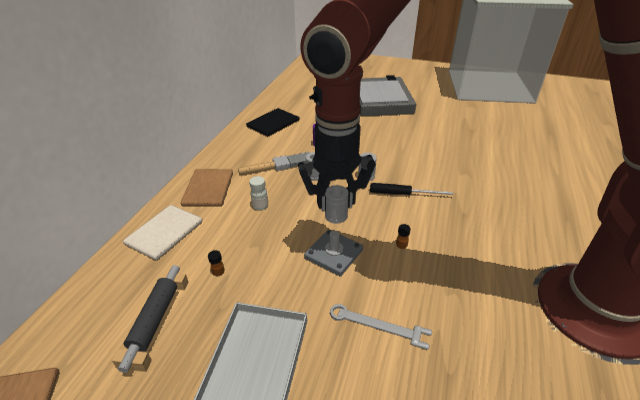

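The wrist view shows the held sleeve's top ring at (320,285), with the pin and seat just behind it at (322,195). The side view shows the sleeve hanging over the pin at (335,240). I'll measure the sleeve axis against the pin.

```bash
cat >> h.py <<'E'
from scipy.optimize import least_squares
def fitcyl(W,m,R=.022):
    # top face rim circle (radius R) fit
    p=W[m]; f=lambda q:np.hypot(p[:,0]-q[0],p[:,1]-q[1])-R
    q=least_squares(f,p[:,:2].mean(0),loss="soft_l1",f_scale=.001);return q.x.round(4),np.abs(q.fun).mean().round(5),len(p)
E
python3 - <<'E'
from h import *
z=np.load("pics/wrist2.npz");W,d=z["W"],z["d"];Z=W[...,2]
m=np.zeros(d.shape,bool);m[200:340,255:385]=1
hist,e=np.histogram(Z[m&(d>0)],bins=np.arange(.05,.19,.004));print(list(zip(e.round(3),hist)))
top=m&(Z>.158)&(Z<.17)
print("top",np.median(Z[top]),cv2.minEnclosingCircle(W[top][:,:2].astype(np.float32)))
sideface=m&(Z>.108)&(Z<.155)&(np.arange(640)[None]>283)&(np.arange(640)[None]<355)
print("side-cyl",fitcyl(W,sideface))
z=np.load("pics/side2.npz");W,d=z["W"],z["d"];Z=W[...,2]
m=np.zeros(d.shape,bool);m[185:226,322:350]=1
sf=m&(Z>.105)&(Z<.16);print("sidecam",fitcyl(W,sf), Z[sf].min())
m=np.zeros(d.shape,bool);m[230:255,322:350]=1
sf=m&(Z>.03)&(Z<.058);print("pin sidecam",fitcyl(W,sf,.01))
E
```

```text
[(np.float64(0.05), np.int64(1)), (np.float64(0.054), np.int64(2)), (np.float64(0.058), np.int64(8)), (np.float64(0.062), np.int64(0)), (np.float64(0.066), np.int64(0)), (np.float64(0.07), np.int64(0)), (np.float64(0.074), np.int64(0)), (np.float64(0.078), np.int64(0)), (np.float64(0.082), np.int64(0)), (np.float64(0.086), np.int64(0)), (np.float64(0.09), np.int64(0)), (np.float64(0.094), np.int64(0)), (np.float64(0.098), np.int64(0)), (np.float64(0.102), np.int64(63)), (np.float64(0.106), np.int64(136)), (np.float64(0.11), np.int64(131)), (np.float64(0.114), np.int64(87)), (np.float64(0.118), np.int64(143)), (np.float64(0.122), np.int64(159)), (np.float64(0.126), np.int64(280)), (np.float64(0.13), np.int64(401)), (np.float64(0.134), np.int64(452)), (np.float64(0.138), np.int64(758)), (np.float64(0.142), np.int64(565)), (np.float64(0.146), np.int64(769)), (np.float64(0.15), np.int64(598)), (np.float64(0.154), np.int64(750)), (np.float64(0.158), np.int64(2915)), (np.float64(0.162), np.int64(3677)), (np.float64(0.166), np.int64(49)), (np.float64(0.17), np.int64(60)), (np.float64(0.174), np.int64(81)), (np.float64(0.178), np.int64(40)), (np.float64(0.182), np.int64(0))]
top 0.1621140291509089 ((0.4934537708759308, 0.018687795847654343), 0.028019314631819725)
side-cyl (array([0.4823, 0.0151]), np.float64(0.00464), 3438)
sidecam (array([0.4936, 0.0137]), np.float64(0.00225), 672) 0.10508546856095446
pin sidecam (array([0.495, 0.018]), np.float64(0.00073), 106)
```

```bash
python3 -m pendant '[[0,0,0,0],[0,0,0,0],[0,0,0,0]]'
cat >> h.py <<'E'
def held(tag):
    s=state();t=s["tool_pos"];Rt=s["tool_rot"]
    im,d,W,P=shot("wrist",tag);Z=W[...,2];zt=t[2]+.041
    m=np.zeros(d.shape,bool);m[200:345,255:385]=1
    top=m&(np.abs(Z-zt)<.004);zz=np.median(Z[top]);top=m&(np.abs(Z-zz)<.0025)
    n,l,st,ce=cv2.connectedComponentsWithStats(top.astype(np.uint8),connectivity=4)
    k=1+st[1:,4].argmax();p=W[l==k]
    f=lambda q:np.maximum(np.hypot(p[:,0]-q[0],p[:,1]-q[1])-.0218,0)+np.maximum(.0118-np.hypot(p[:,0]-q[0],p[:,1]-q[1]),0)
    q=least_squares(f,p[:,:2].mean(0),loss="soft_l1",f_scale=.001).x
    o=q-t[:2];print("TCP",t.round(4),"topz",zz.round(4),"centre",q.round(4),"off",o.round(4),"jaw/perp",(o@Rt[:2,1]).round(4),(o@Rt[:2,0]).round(4),"err",f(q).mean().round(5),len(p),"F",s["contact_force"].round(1))
    return W,d,im
E
python3 - <<'E'
from h import *
W,d,im=held("w3")
E
```

```text
time: 4.75
tool_pos: [0.4958, 0.0114, 0.1219]
tool_rot: [[-0.479, 0.878, -0.0], [0.878, 0.479, -0.0], [-0.0, -0.0, -1.0]]
contact_force: [-0.7, -0.0, -3.6]
grip_width: 0.0441
TCP [0.4958 0.0114 0.1219] topz 0.1625 centre [0.4952 0.014 ] off [-0.0006  0.0025] jaw/perp 0.0007 0.0025 err 0.00022 6197 F [-0.7 -0.  -3.6]
```

The wrist fit agrees with the pre-grasp estimate: the sleeve axis sits about 2.3 mm off the TCP, perpendicular to the jaws. I'll align it and lower to just above the tip.

```bash
python3 -m pendant '[[0.0015,0.004,-0.01,0],[0,0,-0.015,0],[0,0,-0.01,0],[0,0,-0.003,0],[0,0,0,0]]'
python3 - <<'E'
from h import *
im,d,W,P=shot("side","side4")
cv2.imwrite("pics/side4c.png",cv2.resize(im[170:290,270:410],(700,600),interpolation=cv2.INTER_CUBIC)[:,:,::-1])
held("w4")
E
```

```text
time: 5.22
tool_pos: [0.4965, 0.0165, 0.0826]
tool_rot: [[-0.481, 0.877, -0.003], [0.877, 0.481, -0.0], [0.001, -0.003, -1.0]]
contact_force: [0.5, 0.5, -3.7]
grip_width: 0.0437
TCP [0.4971 0.0165 0.0833] topz 0.1239 centre [0.4966 0.0189] off [-0.0006  0.0024] jaw/perp 0.0007 0.0024 err 0.00022 6188 F [ 0.2  0.9 -3.7]
```

View pics/side4c.png

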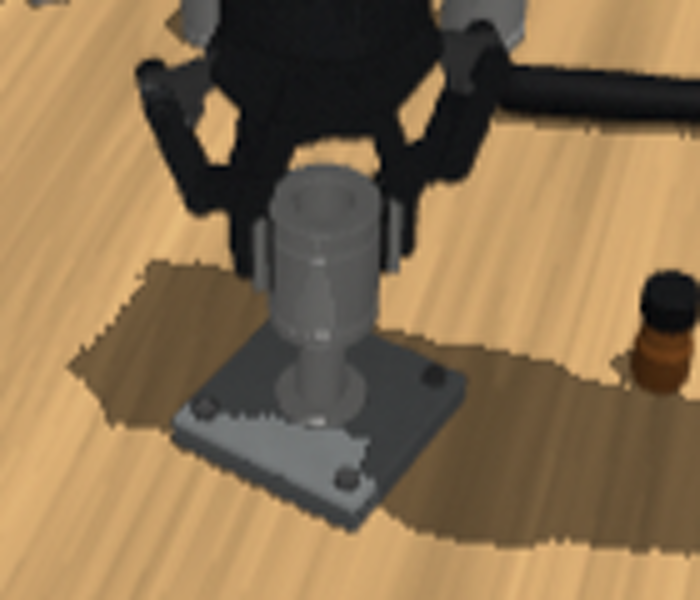

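The side crop shows the sleeve just above the pin and in line with it. The wrist fit says it is about 1 mm too far in +y, so I'll correct that and go down gently.

```bash
python3 -m pendant '[[0,-0.001,0,0],[0,0,-0.002,0],[0,0,-0.002,0],[0,0,-0.002,0],[0,0,-0.002,0]]'; python3 -m pendant '[[0,0,-0.002,0],[0,0,-0.002,0],[0,0,0,0]]'
```

```text
time: 5.73
tool_pos: [0.4975, 0.0156, 0.0759]
tool_rot: [[-0.481, 0.877, 0.0], [0.877, 0.481, 0.0], [-0.0, 0.0, -1.0]]
contact_force: [0.9, 0.3, -3.8]
grip_width: 0.0441
time: 5.98
tool_pos: [0.4971, 0.0156, 0.0714]
tool_rot: [[-0.481, 0.877, -0.001], [0.877, 0.481, -0.0], [0.0, -0.001, -1.0]]
contact_force: [-0.3, 0.4, -4.7]
grip_width: 0.0432
```

It's 8 mm over the pin with no contact force. I'll continue to just above the liner stop at TCP 0.0565, then go in 1 mm steps.

```bash
python3 -m pendant '[[0,0,-0.003,0],[0,0,-0.003,0],[0,0,-0.003,0],[0,0,-0.002,0],[0,0,0,0]]'; python3 -m pendant '[[0,0,-0.001,0],[0,0,-0.001,0],[0,0,-0.001,0],[0,0,0,0]]';python3 -m pendant '[[0,0,-0.001,0],[0,0,-0.001,0],[0,0,0,0]]'
```

```text
time: 6.4
tool_pos: [0.4971, 0.0156, 0.0603]
tool_rot: [[-0.481, 0.877, -0.001], [0.877, 0.481, -0.0], [0.001, -0.001, -1.0]]
contact_force: [0.2, -0.6, -3.3]
grip_width: 0.0435
time: 6.73
tool_pos: [0.4974, 0.0156, 0.0578]
tool_rot: [[-0.481, 0.877, -0.0], [0.877, 0.481, 0.0], [0.0, -0.0, -1.0]]
contact_force: [0.1, 0.8, -3.8]
grip_width: 0.0437
time: 6.98
tool_pos: [0.4977, 0.0155, 0.0567]
tool_rot: [[-0.481, 0.877, 0.001], [0.877, 0.481, 0.0], [0.0, 0.001, -1.0]]
contact_force: [-1.0, 1.0, 3.3]
grip_width: 0.0436
```

```bash
python3 -m pendant '[[0,0,-0.001,0],[0,0,0,0]]'
```

```text
time: 7.15
tool_pos: [0.4977, 0.0155, 0.0565]
tool_rot: [[-0.481, 0.877, 0.001], [0.877, 0.481, 0.001], [0.0, 0.001, -1.0]]
contact_force: [-3.9, 1.0, 10.6]
grip_width: 0.0438
```

It stopped with the lower end 17.2 mm above the seat and the force climbing 14 N, so this liner is closed in and the sleeve is a reject. I'll lift it and carry it to the far end of the tray.

```bash
python3 -m pendant '[[0,0,0.01,0],[0,0,0.025,0],[0,0,0.03,0],[0.006,0.03,0,0],[0.006,0.04,0,0]]';  python3 -m pendant '[[0.006,0.04,0,0],[0.006,0.04,0,0],[0.006,0.04,0,0],[0.006,0.04,0,0],[0.006,0.04,-0.01,0]]'; python3 -m pendant '[[0.004,0.035,-0.02,0],[0,0.01,-0.02,0],[0,0,0,0],[0,0,0,0]]'
python3 - <<'E'
from h import *
held("w5")
E
```

```text
time: 7.57
tool_pos: [0.5114, 0.081, 0.1224]
tool_rot: [[-0.472, 0.881, 0.006], [0.881, 0.472, -0.003], [-0.005, 0.004, -1.0]]
contact_force: [1.6, 0.7, -3.8]
grip_width: 0.0439
time: 7.98
tool_pos: [0.5405, 0.2882, 0.1116]
tool_rot: [[-0.482, 0.876, 0.004], [0.876, 0.482, 0.002], [-0.0, 0.004, -1.0]]
contact_force: [2.2, -0.7, -3.6]
grip_width: 0.0434
time: 8.32
tool_pos: [0.5414, 0.3309, 0.0679]
tool_rot: [[-0.484, 0.875, -0.004], [0.875, 0.484, -0.003], [-0.0, -0.005, -1.0]]
contact_force: [0.3, -1.1, -3.4]
grip_width: 0.0436
TCP [0.5414 0.3309 0.0679] topz 0.1084 centre [0.5409 0.3335] off [-0.0005  0.0026] jaw/perp 0.0008 0.0025 err 0.00023 6199 F [ 0.3 -1.1 -3.4]
```

```bash
python3 -m pendant '[[0,0,-0.02,0],[0,0,-0.015,0],[0,0,-0.006,0],[0,0,-0.002,0],[0,0,0,0]]';  python3 -m pendant '[[0,0,-0.001,0],[0,0,-0.001,0],[0,0,0,0]]'
```

```text
time: 8.78
tool_pos: [0.5443, 0.3294, 0.0276]
tool_rot: [[-0.48, 0.878, 0.001], [0.878, 0.48, -0.0], [-0.001, 0.001, -1.0]]
contact_force: [-1.3, -0.4, -5.2]
grip_width: 0.0437
time: 9.03
tool_pos: [0.544, 0.3307, 0.0257]
tool_rot: [[-0.481, 0.877, 0.001], [0.877, 0.481, 0.001], [0.0, 0.001, -1.0]]
contact_force: [0.5, 0.1, -3.9]
grip_width: 0.0435
```

```bash
python3 -m pendant '[[0,0,-0.0015,0],[0,0,-0.001,0],[0,0,-0.001,0],[0,0,0,0]]'
```

```text
time: 9.37
tool_pos: [0.5436, 0.3307, 0.0225]
tool_rot: [[-0.481, 0.877, 0.0], [0.877, 0.481, 0.001], [0.0, 0.0, -1.0]]
contact_force: [-2.7, -0.1, 2.8]
grip_width: 0.0434
```

It's touching the floor. I'll release, go up and look.

```bash
python3 -m pendant '[[0,0,0,0],[0,0,0,0],[0,0,0,0],[0,0,0,0]]' 50; python3 -m pendant '[[0,0,0.02,0],[0,0,0.03,0],[0,0,0.04,0],[0,-0.02,0.03,0],[0,-0.03,0.02,0]]' 0
python3 - <<'E'
from h import *
im,d,W,P=shot("wrist","w6");Z=W[...,2]
print(circ(W,d,320,200,60,.058,.068))
E
```

```text
time: 9.7
tool_pos: [0.5438, 0.3307, 0.0215]
tool_rot: [[-0.481, 0.877, 0.001], [0.877, 0.481, 0.0], [-0.0, 0.001, -1.0]]
contact_force: [1.2, 0.2, -0.4]
grip_width: 0.0681
time: 10.12
tool_pos: [0.5443, 0.2852, 0.1648]
tool_rot: [[-0.487, 0.873, 0.005], [0.873, 0.487, 0.006], [0.003, 0.007, -1.0]]
contact_force: [1.6, 0.5, 0.7]
grip_width: 0.0855
(1114, array([0.5432, 0.3327]), 0.022, np.float64(0.063))
```

View pics/w6.png

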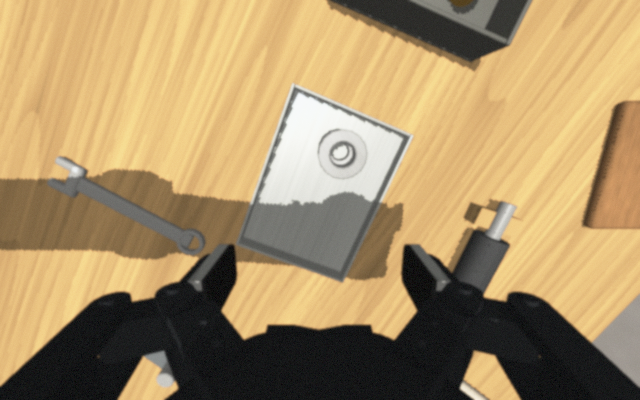

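The sleeve at (342,152) stands upright in the tray, with its top at 63 mm as expected. Next is sleeve s410 at (0.497,-0.2715).

```bash
python3 -m pendant '[[-0.003,-0.04,0,0],[-0.004,-0.041,0,0],[-0.004,-0.041,0,0],[-0.004,-0.041,0,0],[-0.004,-0.041,0,0]]';  python3 -m pendant '[[-0.004,-0.041,0,0],[-0.004,-0.041,0,0],[-0.004,-0.041,0,0],[-0.004,-0.041,0,0],[-0.004,-0.041,0,0]]'; python3 -m pendant '[[-0.004,-0.041,0,0],[-0.004,-0.041,-0.01,0],[0,-0.03,-0.02,0],[0,0,0,0],[0,0,0,0]]'
python3 - <<'E'
from h import *
s=state();print(s["tool_pos"],s["tool_rot"][0,1],s["tool_rot"][1,1])
im,d,W,P=shot("wrist","w7");Z=W[...,2]
print(circ(W,d,320,200,55,.055,.065))
E
```

```text
time: 10.58
tool_pos: [0.5241, 0.0746, 0.1614]
tool_rot: [[-0.481, 0.877, 0.0], [0.877, 0.481, -0.0], [-0.0, 0.0, -1.0]]
contact_force: [1.1, -0.6, -0.2]
grip_width: 0.0858
time: 11.0
tool_pos: [0.504, -0.1305, 0.1614]
tool_rot: [[-0.481, 0.877, 0.0], [0.877, 0.481, -0.0], [-0.0, 0.0, -1.0]]
contact_force: [0.6, -0.6, 0.6]
grip_width: 0.0851
time: 11.42
tool_pos: [0.4949, -0.2421, 0.1304]
tool_rot: [[-0.476, 0.879, -0.003], [0.879, 0.476, -0.0], [0.001, -0.002, -1.0]]
contact_force: [0.3, 0.8, 0.1]
grip_width: 0.0855
[ 0.49487552 -0.24207569  0.13038578] 0.8792635838142547 0.4763293487351773
(1300, array([ 0.4962, -0.2716]), 0.022, np.float64(0.06))
```

View pics/w7.png

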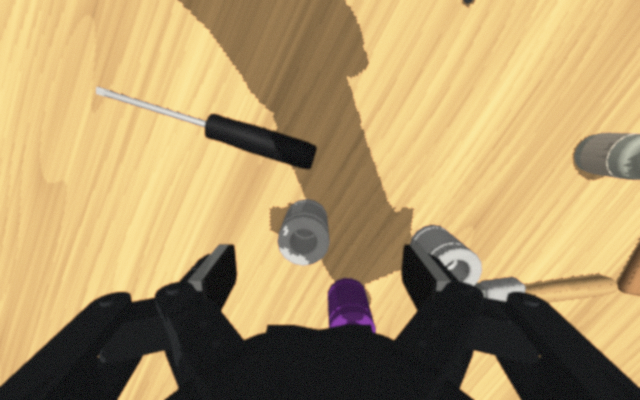

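The grey sleeve is at (304,240), between the purple one at (350,300) and the screwdriver, and both views agree on its position.

```bash
python3 -m pendant '[[0.001,-0.015,-0.015,0],[0,-0.0145,-0.015,0],[0,0,-0.02,0],[0,0,0,0],[0,0,0,0]]'
```

```text
time: 11.88
tool_pos: [0.4979, -0.2666, 0.0813]
tool_rot: [[-0.484, 0.875, -0.001], [0.875, 0.484, 0.002], [0.003, -0.0, -1.0]]
contact_force: [0.0, 1.1, 0.5]
grip_width: 0.0854
```

```bash
python3 -m pendant '[[-0.001,-0.004,-0.02,0],[0,0,-0.02,0],[0,0,-0.015,0],[0,0,-0.008,0],[0,0,0,0]]'; python3 -m pendant '[[0,0,0,0]]'
```

```text
time: 12.3
tool_pos: [0.4968, -0.2714, 0.0182]
tool_rot: [[-0.483, 0.876, -0.001], [0.876, 0.483, 0.002], [0.002, -0.0, -1.0]]
contact_force: [-0.2, 0.2, 0.2]
grip_width: 0.0853
time: 12.38
tool_pos: [0.4975, -0.2726, 0.0195]
tool_rot: [[-0.483, 0.876, 0.001], [0.876, 0.483, -0.0], [-0.001, 0.001, -1.0]]
contact_force: [0.0, 0.0, -0.5]
grip_width: 0.0853
```

```bash
python3 -m pendant '[[0,0,0,0],[0,0,0,0],[0,0,0,0],[0,0,0,0],[0,0,0,0]]' 255;  python3 -m pendant '[[0,0,0,0],[0,0,0,0],[0,0,0.02,0],[0,0,0.035,0],[0,0,0.04,0]]'; python3 -m pendant '[[0,0.04,0.01,0],[0,0.041,0,0],[0,0.041,0,0],[0,0.041,0,0],[0,0.041,0,0]]'; python3 -m pendant '[[0,0.041,0,0],[0,0.03,0,0],[0,0.01,0,0],[0,0,0,0],[0,0,0,0]]'
python3 - <<'E'
from h import *
held("w8")
E
```

```text
time: 12.8
tool_pos: [0.4971, -0.2736, 0.0196]
tool_rot: [[-0.481, 0.877, 0.001], [0.877, 0.481, -0.001], [-0.001, 0.001, -1.0]]
contact_force: [-0.9, 0.3, 5.4]
grip_width: 0.0415
time: 13.22
tool_pos: [0.4942, -0.2717, 0.1119]
tool_rot: [[-0.481, 0.877, -0.007], [0.877, 0.481, 0.004], [0.007, -0.004, -1.0]]
contact_force: [0.8, -0.6, -2.8]
grip_width: 0.0413
time: 13.63
tool_pos: [0.4954, -0.0672, 0.1232]
tool_rot: [[-0.481, 0.877, -0.001], [0.877, 0.481, 0.0], [0.001, -0.001, -1.0]]
contact_force: [1.0, 0.1, -3.2]
grip_width: 0.0416
time: 14.05
tool_pos: [0.496, 0.0115, 0.1232]
tool_rot: [[-0.482, 0.876, -0.001], [0.876, 0.482, -0.001], [-0.0, -0.001, -1.0]]
contact_force: [-0.6, -0.5, -3.0]
grip_width: 0.0418
TCP [0.496  0.0115 0.1232] topz 0.1636 centre [0.4956 0.0136] off [-0.0004  0.0021] jaw/perp 0.0007 0.0021 err 0.00016 6053 F [-0.6 -0.5 -3. ]
```

The grip width is 41.7 mm this time, against 43.7 before. I'll check whether the sleeve sits straight in the pads before trying it.

Run:
```python
from h import *
im,d,W,P=shot("side","side8")
a=cv2.resize(im[150:280,270:400],(400,400),interpolation=cv2.INTER_CUBIC)
w=np.load("pics/w8.npz")["im"];b=cv2.resize(w[180:340,240:400],(400,400),interpolation=cv2.INTER_CUBIC)
cv2.imwrite("pics/c8.png",np.hstack([a,b])[:,:,::-1])
# tilt: plane fit to top ring
for t in("w3","w8"):
    z=np.load(f"pics/{t}.npz");W,d=z["W"],z["d"];Z=W[...,2];m=np.zeros(d.shape,bool);m[200:345,255:385]=1
    m&=(Z>.157)&(Z<.170);p=W[m];
    for _ in range(4):
        A=np.c_[p[:,:2],np.ones(len(p))];c=np.linalg.lstsq(A,p[:,2],rcond=None)[0];e=p[:,2]-A@c;p=p[np.abs(e)<.0015]
    print(t,c[:2].round(3),len(p))
```

```text
w3 [-0.001 -0.002] 5668
w8 [-0.001 -0.006] 5404
```

View pics/c8.png

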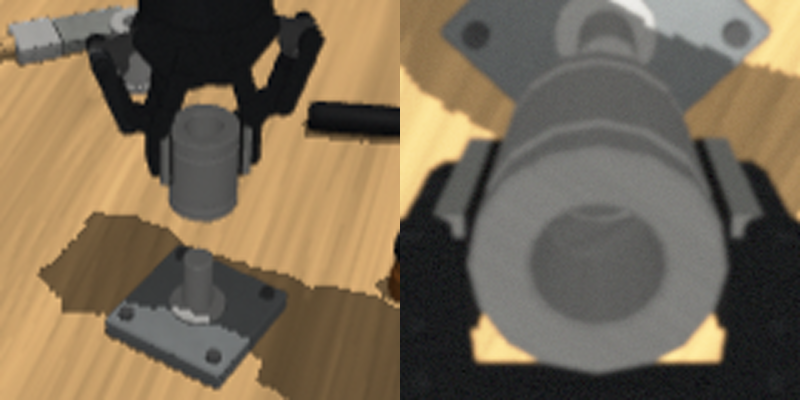

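The sleeve is straight in the pads (tilt under 0.01 rad), and its outline looks slightly faceted, which explains the width. I'll align and descend as before.

```bash
python3 -m pendant '[[0.001,0.004,-0.01,0],[0,0,-0.015,0],[0,0,-0.01,0],[0,0,-0.004,0],[0,0,0,0]]'
python3 - <<'E'
from h import *
held("w9")
E
```

```text
time: 14.57
tool_pos: [0.4965, 0.0149, 0.0832]
tool_rot: [[-0.48, 0.877, -0.003], [0.877, 0.48, -0.001], [0.001, -0.003, -1.0]]
contact_force: [-0.1, 0.2, -2.9]
grip_width: 0.0417
TCP [0.4965 0.0149 0.0832] topz 0.1236 centre [0.4962 0.017 ] off [-0.0003  0.0022] jaw/perp 0.0008 0.0021 err 0.00017 6087 F [-0.1  0.2 -2.9]
```

```bash
python3 -m pendant '[[0,0.0005,-0.002,0],[0,0,-0.002,0],[0,0,-0.002,0],[0,0,-0.002,0],[0,0,0,0]]'; python3 -m pendant '[[0,0,-0.002,0],[0,0,-0.002,0],[0,0,-0.002,0],[0,0,0,0]]'; python3 -m pendant '[[0,0,-0.003,0],[0,0,-0.003,0],[0,0,-0.003,0],[0,0,0,0]]'
```

```text
time: 15.03
tool_pos: [0.4973, 0.0163, 0.0764]
tool_rot: [[-0.481, 0.877, -0.0], [0.877, 0.481, 0.0], [0.0, -0.0, -1.0]]
contact_force: [-0.9, 0.2, -2.6]
grip_width: 0.0415
time: 15.37
tool_pos: [0.4972, 0.0163, 0.0702]
tool_rot: [[-0.481, 0.877, -0.001], [0.877, 0.481, -0.0], [0.0, -0.001, -1.0]]
contact_force: [-0.5, 0.4, -3.7]
grip_width: 0.0416
time: 15.7
tool_pos: [0.497, 0.0163, 0.0609]
tool_rot: [[-0.481, 0.877, -0.001], [0.877, 0.481, -0.0], [0.001, -0.001, -1.0]]
contact_force: [0.1, -0.1, -2.9]
grip_width: 0.0421
```

```bash
python3 -m pendant '[[0,0,-0.001,0],[0,0,-0.001,0],[0,0,-0.001,0],[0,0,0,0]]'; python3 -m pendant '[[0,0,-0.001,0],[0,0,-0.001,0],[0,0,0,0]]'
```

```text
time: 16.03
tool_pos: [0.4974, 0.0163, 0.0584]
tool_rot: [[-0.481, 0.877, -0.0], [0.877, 0.481, 0.0], [0.0, -0.0, -1.0]]
contact_force: [0.0, 0.1, -3.1]
grip_width: 0.0416
time: 16.28
tool_pos: [0.4974, 0.0163, 0.0565]
tool_rot: [[-0.481, 0.877, -0.0], [0.877, 0.481, 0.0], [0.0, -0.0, -1.0]]
contact_force: [0.3, 0.2, -4.2]
grip_width: 0.0416
```

```bash
python3 -m pendant '[[0,0,-0.001,0],[0,0,-0.001,0],[0,0,0,0]]'
```

```text
time: 16.53
tool_pos: [0.4974, 0.0163, 0.0544]
tool_rot: [[-0.481, 0.877, -0.0], [0.877, 0.481, 0.0], [0.0, -0.0, -1.0]]
contact_force: [-0.0, 0.4, -3.6]
grip_width: 0.0414
```

```bash
python3 -m pendant '[[0,0,-0.001,0],[0,0,-0.001,0],[0,0,-0.002,0],[0,0,0,0]]'; python3 -m pendant '[[0,0,-0.002,0],[0,0,-0.002,0],[0,0,-0.002,0],[0,0,0,0]]'
```

```text
time: 16.87
tool_pos: [0.4973, 0.0163, 0.0502]
tool_rot: [[-0.481, 0.877, -0.001], [0.877, 0.481, 0.0], [0.0, -0.001, -1.0]]
contact_force: [0.4, 0.0, -2.3]
grip_width: 0.0416
time: 17.2
tool_pos: [0.4972, 0.0163, 0.0441]
tool_rot: [[-0.481, 0.877, -0.001], [0.877, 0.481, 0.0], [0.0, -0.001, -1.0]]
contact_force: [0.6, 1.0, -3.1]
grip_width: 0.0421
```

Past the stop depth with no extra force: this is the sound one. I'll land it softly on the seat.

```bash
python3 -m pendant '[[0,0,-0.001,0],[0,0,-0.001,0],[0,0,-0.001,0],[0,0,-0.0005,0],[0,0,0,0]]'; python3 -m pendant '[[0,0,-0.0005,0],[0,0,-0.0005,0],[0,0,0,0]]'
```

```text
time: 17.62
tool_pos: [0.4975, 0.0163, 0.041]
tool_rot: [[-0.481, 0.877, -0.0], [0.877, 0.481, -0.0], [0.0, -0.0, -1.0]]
contact_force: [-0.2, -0.3, -3.6]
grip_width: 0.0416
time: 17.87
tool_pos: [0.4975, 0.0163, 0.04]
tool_rot: [[-0.481, 0.877, -0.0], [0.877, 0.481, 0.0], [0.0, -0.0, -1.0]]
contact_force: [0.5, 0.6, -2.5]
grip_width: 0.0417
```

```bash
python3 -m pendant '[[0,0,-0.0005,0],[0,0,-0.0005,0],[0,0,0,0]]'; python3 -m pendant '[[0,0,-0.0005,0],[0,0,0,0]]'
```

```text
time: 18.12
tool_pos: [0.4976, 0.0163, 0.0396]
tool_rot: [[-0.481, 0.877, 0.0], [0.877, 0.481, 0.0], [0.0, 0.0, -1.0]]
contact_force: [-2.0, -0.3, 2.3]
grip_width: 0.0414
time: 18.28
tool_pos: [0.4976, 0.0163, 0.0395]
tool_rot: [[-0.481, 0.877, 0.0], [0.877, 0.481, 0.0], [0.0, 0.001, -1.0]]
contact_force: [-2.0, 0.8, 7.2]
grip_width: 0.0416
```

Seated: the lower end is at the 20 mm seat height with light contact. I'll release, go up, then look.

```bash
python3 -m pendant '[[0,0,0,0],[0,0,0,0],[0,0,0,0],[0,0,0,0]]' 50; python3 -m pendant '[[0,0,0.02,0],[0,0,0.03,0],[0,0,0.04,0],[0.01,-0.02,0.02,0],[0.01,-0.035,0.01,0]]' 0
python3 - <<'E'
from h import *
im,d,W,P=shot("wrist","w10")
print(circ(W,d,330,200,70,.07,.09))
E
```

```text
time: 18.62
tool_pos: [0.4977, 0.0163, 0.0385]
tool_rot: [[-0.481, 0.877, 0.0], [0.877, 0.481, -0.0], [-0.0, 0.0, -1.0]]
contact_force: [1.1, -0.0, 0.1]
grip_width: 0.0686
time: 19.03
tool_pos: [0.5197, -0.0342, 0.1616]
tool_rot: [[-0.49, 0.872, 0.005], [0.872, 0.49, 0.003], [0.0, 0.006, -1.0]]
contact_force: [0.5, -0.2, -0.4]
grip_width: 0.0857
(1125, array([0.4977, 0.0174]), 0.0219, np.float64(0.0799))
```

View pics/w10.png

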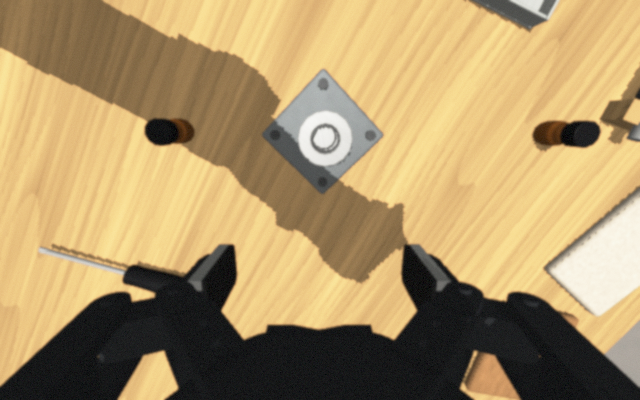

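The sleeve at (325,137) is home on the pin: its top is at 79.9 mm, and it's about 1 mm off the axis. Now the third sleeve, s393, near the brush.

```bash
python3 -m pendant '[[0.02,-0.035,0,0],[0.02,-0.035,0,0],[0.02,-0.035,0,0],[0.02,-0.035,0,0],[0.02,-0.03,-0.01,0]]'; python3 -m pendant '[[0,0,-0.015,0],[0,0,0,0],[0,0,0,0]]'
python3 - <<'E'
from h import *
s=state();print(s["tool_pos"])
im,d,W,P=shot("wrist","w11")
print(circ(W,d,320,200,60,.055,.065))
E
```

```text
time: 19.5
tool_pos: [0.6189, -0.2127, 0.1501]
tool_rot: [[-0.479, 0.878, 0.003], [0.878, 0.479, -0.003], [-0.004, 0.002, -1.0]]
contact_force: [0.8, -0.5, 0.5]
grip_width: 0.0853
time: 19.75
tool_pos: [0.6162, -0.2077, 0.1318]
tool_rot: [[-0.481, 0.877, -0.004], [0.877, 0.481, 0.002], [0.004, -0.002, -1.0]]
contact_force: [1.1, 0.1, -0.5]
grip_width: 0.0855
[ 0.61624432 -0.20771239  0.13182434]
(1477, array([ 0.6249, -0.2337]), 0.0223, np.float64(0.06))
```

View pics/w11.png

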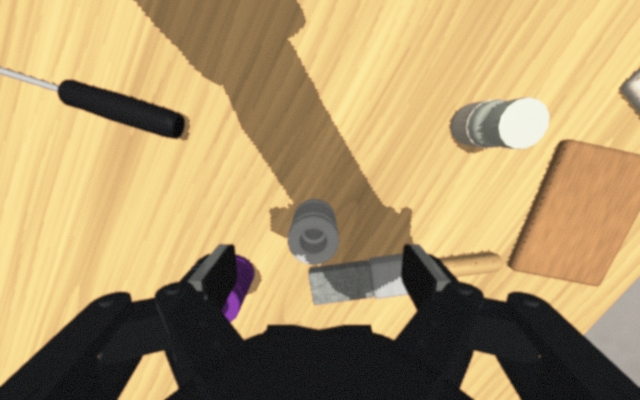

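The grey sleeve is at (313,235), with the brush parallel to the jaws and clear of them, and the purple one off to the left. Going down.

```bash
python3 -m pendant '[[0.004,-0.013,-0.01,0],[0.004,-0.013,-0.02,0],[0,0,-0.02,0],[0,0,0,0],[0,0,0,0]]'
```

```text
time: 20.22
tool_pos: [0.625, -0.2339, 0.0829]
tool_rot: [[-0.482, 0.876, -0.002], [0.876, 0.482, 0.001], [0.002, -0.001, -1.0]]
contact_force: [0.8, 0.6, -0.4]
grip_width: 0.085
```

```bash
python3 -m pendant '[[0,0,-0.02,0],[0,0,-0.02,0],[0,0,-0.017,0],[0,0,-0.007,0],[0,0,0,0]]'; python3 -m pendant '[[0,0,0,0],[0,0,0,0],[0,0,0,0],[0,0,0,0],[0,0,0,0]]' 255;  python3 -m pendant '[[0,0,0,0],[0,0,0,0],[0,0,0.02,0],[0,0,0.035,0],[0,0,0.035,0]]'
```

```text
time: 20.63
tool_pos: [0.6253, -0.2337, 0.0191]
tool_rot: [[-0.482, 0.876, -0.001], [0.876, 0.482, 0.001], [0.002, -0.001, -1.0]]
contact_force: [0.3, -0.2, -0.4]
grip_width: 0.0851
time: 21.05
tool_pos: [0.6266, -0.2353, 0.0213]
tool_rot: [[-0.481, 0.877, 0.003], [0.877, 0.481, -0.001], [-0.002, 0.002, -1.0]]
contact_force: [0.0, -0.2, 4.8]
grip_width: 0.0413
time: 21.47
tool_pos: [0.6234, -0.2336, 0.1079]
tool_rot: [[-0.481, 0.877, -0.006], [0.877, 0.481, 0.003], [0.005, -0.004, -1.0]]
contact_force: [0.7, 0.8, -3.0]
grip_width: 0.0416
```

```bash
python3 -m pendant '[[0,0.02,0.02,0],[-0.002,0.04,0.01,0],[-0.002,0.041,0,0],[-0.004,0.041,0,0],[-0.004,0.041,0,0]]'; python3 -m pendant '[[-0.006,0.041,0,0],[-0.006,0.041,0,0],[-0.008,0.041,0,0],[-0.008,0.041,0,0],[-0.008,0.041,0,0]]'; python3 -m pendant '[[-0.01,0.041,0,0],[-0.01,0.03,-0.01,0],[0,0.01,-0.02,0],[0,0,-0.02,0],[0,0,0,0]]'; python3 -m pendant '[[0,0,0,0]]'
python3 - <<'E'
from h import *
held("w12")
E
```

```text
time: 21.88
tool_pos: [0.6123, -0.0496, 0.139]
tool_rot: [[-0.481, 0.877, -0.002], [0.877, 0.481, 0.001], [0.002, -0.001, -1.0]]
contact_force: [0.5, -0.2, -3.4]
grip_width: 0.0416
time: 22.3
tool_pos: [0.5759, 0.1548, 0.1387]
tool_rot: [[-0.481, 0.877, -0.002], [0.877, 0.481, -0.0], [0.001, -0.002, -1.0]]
contact_force: [0.1, -0.3, -3.7]
grip_width: 0.0415
time: 22.72
tool_pos: [0.5529, 0.2343, 0.0848]
tool_rot: [[-0.484, 0.875, -0.01], [0.875, 0.484, -0.003], [0.002, -0.011, -1.0]]
contact_force: [-1.8, -1.2, -4.5]
grip_width: 0.0416
time: 22.8
tool_pos: [0.5562, 0.2324, 0.0881]
tool_rot: [[-0.481, 0.877, -0.004], [0.877, 0.481, -0.002], [-0.0, -0.005, -1.0]]
contact_force: [-0.3, 0.5, -2.6]
grip_width: 0.0417
TCP [0.5562 0.2324 0.0881] topz 0.1269 centre [0.5558 0.2348] off [-0.0004  0.0024] jaw/perp 0.0008 0.0023 err 0.00019 6027 F [-0.3  0.5 -2.6]
```

View pics/w12.png

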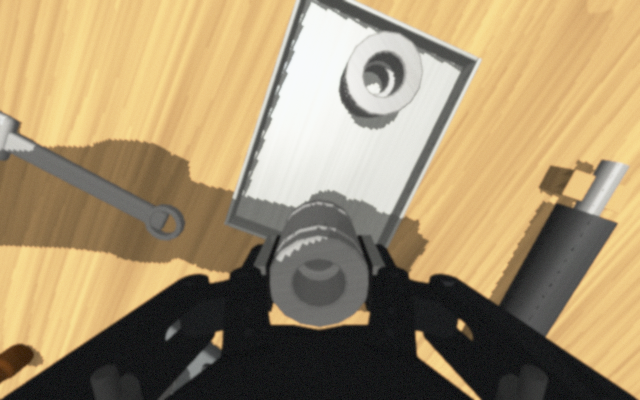

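The first reject stands at (383,73). The held sleeve is over the near end of the tray, so I'll shift it 10 mm in +y and lower it.

```bash
python3 -m pendant '[[-0.001,0.01,-0.015,0],[0,0,-0.02,0],[0,0,-0.015,0],[0,0,-0.007,0],[0,0,0,0]]';  python3 -m pendant '[[0,0,-0.001,0],[0,0,-0.001,0],[0,0,0,0]]'
```

```text
time: 23.27
tool_pos: [0.5558, 0.2431, 0.031]
tool_rot: [[-0.481, 0.877, -0.003], [0.877, 0.481, -0.001], [0.001, -0.003, -1.0]]
contact_force: [-0.0, -0.7, -3.1]
grip_width: 0.0414
time: 23.52
tool_pos: [0.5576, 0.2436, 0.0315]
tool_rot: [[-0.481, 0.877, 0.002], [0.877, 0.481, 0.001], [-0.0, 0.002, -1.0]]
contact_force: [0.2, 0.4, -3.5]
grip_width: 0.0414
```

```bash
python3 -m pendant '[[-0.002,0,-0.002,0],[0,0,-0.002,0],[0,0,-0.001,0],[0,0,0,0]]';  python3 -m pendant '[[0,0,-0.001,0],[0,0,-0.001,0],[0,0,0,0]]'
```

```text
time: 23.85
tool_pos: [0.5545, 0.2434, 0.0254]
tool_rot: [[-0.481, 0.877, -0.0], [0.877, 0.481, -0.0], [0.0, -0.0, -1.0]]
contact_force: [-0.1, 1.1, -3.4]
grip_width: 0.0413
time: 24.1
tool_pos: [0.5549, 0.2435, 0.0243]
tool_rot: [[-0.481, 0.877, 0.0], [0.877, 0.481, 0.0], [0.0, 0.0, -1.0]]
contact_force: [-0.9, 0.8, 2.8]
grip_width: 0.0416
```

Floor contact at the expected height. I'll release, lift and back away towards the free area near the start pose, then check everything.

```bash
python3 -m pendant '[[0,0,0,0],[0,0,0,0],[0,0,0,0],[0,0,0,0]]' 50; python3 -m pendant '[[0,0,0.02,0],[0,0,0.03,0],[0,0,0.04,0],[0,0,0.04,0],[-0.02,0.03,0.03,0]]' 0; python3 -m pendant '[[-0.02,0.04,0.01,0],[-0.02,0.04,0,0],[-0.02,0.04,0,0],[-0.02,0.04,0,0],[-0.02,0.04,0,0]]';python3 -m pendant '[[-0.02,0.035,0,0],[-0.02,0.035,0,0],[-0.02,0.03,0,0],[0,0,0,0],[0,0,0,0]]'
python3 - <<'E'
from h import *
im,d,W,P=shot("top","top9");shot("side","side9")
z=np.load("pics/top0.npz");W0,d0=z["W"],z["d"]
for n,u,v,lo,hi in(("pin",298,224,.07,.09),):
    print(n,circ(W,d,u,v,20,lo,hi))
Z=W[...,2];m=(d>0)&(Z>.055)&(Z<.07)&(W[...,0]>.48)&(W[...,0]<.62)&(W[...,1]>.19)&(W[...,1]<.38)
n,l,st,ce=cv2.connectedComponentsWithStats(m.astype(np.uint8))
for i in range(1,n):
    if st[i,4]<30: continue
    p=W[l==i];c,rad=cv2.minEnclosingCircle(p[:,:2].astype(np.float32))
    q=np.array(c)-[.5485,.2855];a=np.radians(7.04);print("tray",np.round(c,4),round(rad,4),np.median(p[:,2]),"trayframe",[q@[np.cos(a),np.sin(a)],q@[-np.sin(a),np.cos(a)]],"slope",np.linalg.lstsq(np.c_[p[:,:2],np.ones(len(p))],p[:,2],rcond=None)[0][:2])
for n,u,v,r,lo,hi in(("jar",333,142,14,.05,.09),("vial",324,272,12,.03,.06),("vial",254,148,12,.03,.06),("sd",393,275,32,.004,.045),("brush",395,138,32,.006,.045),("wrench",244,274,36,.004,.03)):
    f=lambda W,d:(lambda p:p[(p[:,2]>lo)&(p[:,2]<hi)].mean(0).round(4))(W[v-r:v+r,u-r:u+r][d[v-r:v+r,u-r:u+r]>0])
    print(n,f(W0,d0),f(W,d))
E
```

```text
time: 24.43
tool_pos: [0.555, 0.2435, 0.0237]
tool_rot: [[-0.481, 0.877, 0.001], [0.877, 0.481, 0.0], [-0.0, 0.001, -1.0]]
contact_force: [0.6, 0.1, -0.6]
grip_width: 0.0685
time: 24.85
tool_pos: [0.5431, 0.2623, 0.1849]
tool_rot: [[-0.47, 0.883, 0.01], [0.883, 0.47, -0.004], [-0.008, 0.007, -1.0]]
contact_force: [2.1, -1.2, 1.1]
grip_width: 0.0851
time: 25.27
tool_pos: [0.443, 0.4573, 0.1896]
tool_rot: [[-0.481, 0.877, 0.0], [0.877, 0.481, 0.001], [0.0, 0.0, -1.0]]
contact_force: [1.0, 0.1, 0.0]
grip_width: 0.0855
time: 25.68
tool_pos: [0.3807, 0.5586, 0.1884]
tool_rot: [[-0.487, 0.873, -0.002], [0.873, 0.487, 0.001], [0.001, -0.001, -1.0]]
contact_force: [0.3, -0.2, -0.2]
grip_width: 0.0853
pin (186, array([0.4981, 0.0181]), 0.022, np.float64(0.0805))
tray [0.5546 0.2451] 0.0222 0.06352587676431565 trayframe [np.float64(0.0010637806199146214), np.float64(-0.04082585764234289)] slope [0.02117466 0.00140319]
tray [0.5444 0.3324] 0.0226 0.06323877506227493 trayframe [np.float64(0.001636975066625519), np.float64(0.04702621512495305)] slope [-0.0022265  -0.00576392]
jar [ 0.7065 -0.0791  0.0733] [ 0.7065 -0.0793  0.073 ]
vial [ 0.3674 -0.0499  0.0524] [ 0.3675 -0.0499  0.0525]
vial [0.6996 0.1344 0.0508] [0.6994 0.1343 0.0506]
sd [ 0.3841 -0.2236  0.0169] [ 0.3835 -0.2269  0.0168]
brush [ 0.7205 -0.2493  0.0184] [ 0.7218 -0.2499  0.018 ]
wrench [0.3681 0.1582 0.0072] [0.3675 0.1586 0.0071]
```

View pics/top9.png

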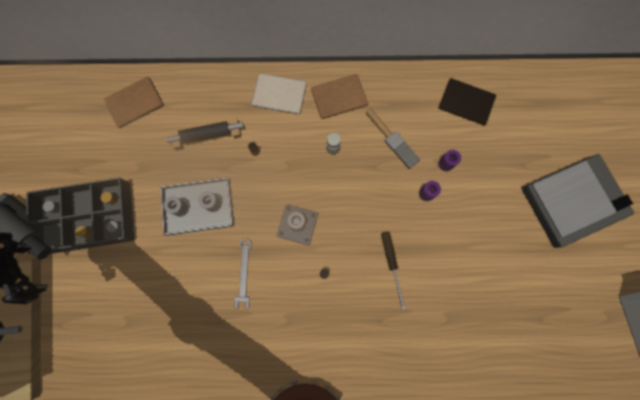

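View pics/side9.png

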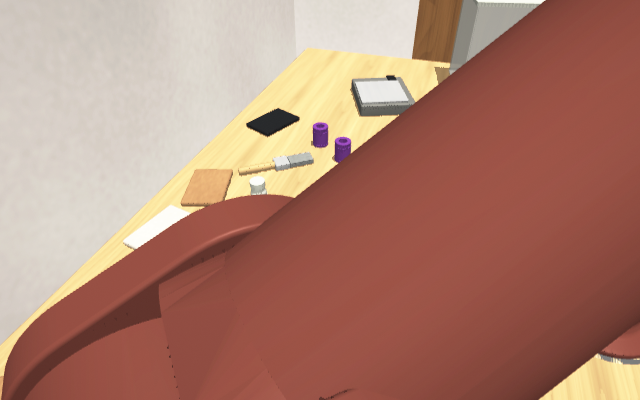

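The top view shows the pin sleeve at (297,221), the rejects at (208,200) and (174,205) upright in the tray, and both purple ones and the bystanders in place. The side view is blocked by the arm. The measurements are all within limits and the arm is clear, so I'm handing in.

Run:
```python
from h import *
s=state();print(s["time"],s["contact_force"].round(1),np.abs(s["qd"]).max().round(2))
print(r.sign_off())
```

```text
25.7833 [ 1.6  0.1 -0. ] 1.58
the job is handed in; nothing more can be done
None
```

The sound sleeve is home on the gauge pin and the other two stand upright in the reject tray. I handed the job in at 25.8 s and got no verdict back.

- **First sleeve tried:** it stopped with its lower end 17.2 mm above the seat while the force rose by about 14 N. That means a closed-in liner, so it went into the tray.
- **Second sleeve tried:** it slid all the way down with no resistance until a light touch (about 10 N) on the seat, and I left it there.
- **Third sleeve:** I put it straight into the tray by elimination, without trying it on the pin.

Last checks, from the top camera:

| Check | Result |
|---|---|
| Sleeve on the pin, top height | 80.5 mm (80 mm expected) |
| Sleeve on the pin, distance off axis | about 1.5 mm (limit 4 mm) |
| Rejects, position from tray middle (tray x, y) | (+1, -41) mm and (+2, +47) mm |
| Rejects, top height | 63.5 mm and 63.2 mm (63 mm expected) |
| Rejects, tilt | about 0.02 rad or less |
| Bystanders | none moved by more than about 3 mm, which is measurement scatter |

- **Side view:** the arm blocked the final side picture, so these checks rest on the top camera. The wrist camera agreed on the first reject and the pin sleeve just after each was released.
- **Grip width:** it read 43.7 mm on the first sleeve and about 41.6 mm on the other two. I checked the second sleeve and it sat straight; the likely cause is its slightly faceted outline.

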